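# Load the bread tray and slide it into the tray stand

### The job

Lay the bread roll from the counter flat in the empty half of the blue tray, next to the other roll across the bridge handle, and let go of it. Then lift the loaded tray by its bridge handle and slide it from the open front into the slot of the wooden tray stand until it is fully home against the back stop; leave it resting there with both rolls still lying in their halves. Do not disturb the bowl, the mug or the jar.

Things in the scene. Friction and masses are not known exactly. Their poses are not given: they have to be found in the camera images.
- tray: Blue metal bread tray, 0.4 kg, 220 mm long (its x), 186 mm wide (y). Origin: centre of its underside, z up. Floor 4 mm thick, inside 214 x 156 mm; end walls reach 15 mm up. Along each side an outward flange, 4 mm thick, 18 to 22 mm above the underside, outer edge y = +-93 mm. A bridge handle across its middle parts it in two halves: the -x half is empty, a roll lies in the +x half.
- tray_grip (a point): Centre of the tray's dark wooden bridge bar, 82 mm above the tray's underside, tray's axes. The bar runs along y (156 mm long, 12 mm thick in x, 73 to 91 mm above the underside) on steel posts at y = +-76 mm. Pinch its 12 mm thickness, along x.
- roll: The loose bread roll on the counter, brown crust with pale cuts: 120 mm long (its x), 45 mm wide (its y), 43 mm high, flat-bottomed, about 0.14 kg. Origin: centre of its underside; z up. It fits in a tray half with its length along the tray's y (centre about 64 mm from the tray's middle).
- roll_set: An identical roll already lying in the tray's +x half, its length along the tray's y, centre 64 mm from the tray's middle. Origin: centre of its underside.
- rack: Fixed low wooden tray stand, 232 mm deep (its x), 222 mm wide (y), 112 mm high, open above in the middle. Origin: centre of its foot, z up; the open front faces -x, the tray goes in towards +x. Only the upper slot counts: a steel channel inside each wooden cheek (cheek faces y = +-97 mm) takes the tray's flange. The bare runners 30 mm up are decoration.
- rack_home (a point): The tray's origin lies here when fully home: on the stand's middle line, 62 mm above its foot; x points into the stand, z up. Channels: runner top 80 mm, keeper underside 94 mm above the counter, both reach in to y = +-85 mm. Runners start at x = -110 mm, keepers at -78 mm, flared lead-ins at -143 mm; back stop face at x = +110 mm.
- bowl: Bystander: terracotta bowl, 130 mm wide, 55 mm high. Origin: centre of its underside.
- mug: Bystander: white mug, 80 mm wide plus handle, 90 mm high. Origin: centre of its underside.
- jar: Bystander: amber glass jar with a brass lid, 72 mm wide, 100 mm high. Origin: centre of its underside.
Not all that is in view belongs to the job. Leave any red or yellow look-alike of the roll alone. What is shaped like the roll_set but turquoise is not meant.

How it is judged:
By the outcome, as a careful person would: the job done as asked, in the order asked, and still so for the second after the job is handed in, with the robot touching nothing.
It also fails if it takes over 58 s, if anything falls off the work surface, if the arm or the gripper's body presses on something with over 40 N, if the wrist force passes 120 N, or if a joint passes its speed limit or range.

### The arm

A 7-joint arm with a two-finger parallel gripper is mounted at the origin on the work surface. World frame = base frame: x ahead of the robot, y to its left, z up, the work surface at z = 0. Lengths are in m, angles in rad, forces in N, time in s.
With the tool pointing down it reaches from about 0.4 to 0.85 m from the base axis. Payload 4.5 kg.
Tool frame: the origin (TCP) lies midway between the tips of the shut fingers; the grasp point (between the pads) lies 19 mm behind it; z points along the fingers, y is the line along which they close (so a half turn about z gives the same grasp; the last joint's range is limited). The gripper opens to 88 mm and grips with 3 to 60 N. Pads are 18 mm wide; open, the fingers measure 123 mm over their backs; the gripper's body (75 mm by 187 mm) begins 45 mm behind the grasp point.
Start: joints at [1.139, 0.689, -0.195, 1.565, 0.157, 0.902, -0.215], TCP at [0.281, -0.558, 0.239] pointing down, gripper open.
Joint ranges: [-3.01, 3.01], [-0.46, 2.08], [-1.47, 1.51], [0.13, 2.56], [-1, 4.14], [0.04, 2.09], [-2.66, 2.66]. Speed limits (rad/s): [2.57, 2.57, 3.14, 3.14, 3.14, 3.14, 3.14].

### API

Orientations are given as a unit quaternion [x, y, z, w].
In Python, from plant import sensors, eyes, finish_job gives the robot as it stands.
- The arm moves only by the tool send_rows, never from a script. Its argument "rows" is text: rows parted by semicolons, each of 4 numbers parted by spaces: the shift along the tool's x, y, z normalised to -1 to 1, where 1 is 30 cm, then the turn about the tool's z normalised to -1 to 1, where 1 is 2 pi rad. A call has 1 to 10 rows; each row is the pose to reach, as a shift and turn from the pose commanded when the call began, along the tool's axes at that moment, turning the shorter way round; what a row does not reach only later rows make up. A row lasts 1/12 s, in which the tool goes at most 41.7 mm and 7.16 degrees, less where a joint would pass 70% of its speed; a pose out of reach is approached as far as the arm can. A call with a number of a shift or a turn outside -1 to 1 is refused whole. A call with a gripper value outside its range is refused whole. "jaw" is the closure, from -1 (fully open) to 1 (shut), set as the call begins (left out, the last holds). The fingers move at their own pace and stop on an object; "force" is the grip in N (left out, the last holds). Time passes only in rows, so rows that repeat a pose let the fingers close. It gives the time, the measured TCP pose, the force, the opening and the grip force at its end, in the units of the state.
- sensors.get_state(): the state, without advancing time (a new reading comes with each control period).
- eyes.snapshot(name): name is "side" or "top" or "wrist"; returns (picture, depth): 384x512x3 uint8, red, green, blue; 384x512 float32, m along the optical axis (not along the pixel's ray), 0 where there is no reading.
- eyes.calibration(name): a dict with "fov_y" (degrees; the focal length in pixels is half the picture's height over the tangent of half this angle, whatever the lens; pixels are square), "cx", "cy" (the principal point, pixels), "dist_coeffs" ([k1, k2, p1, p2, k3] as OpenCV has them; the pictures are not rectified), "world_from_camera" (4x4, takes a point from camera to world coordinates). Camera axes: x right, y down, z forward; pixel columns grow to the right and rows downward; lengths in m; the calibration is good to about 2 mm. A picture is of the moment at which its call begins: read the wrist's pose just before it. calibration takes no time and is no camera call; for the wrist camera it gives the pose at the moment of the call.
- finish_job(): hands the job in; it is judged then, once.
The state is a dict: "clock": time; "q": joint angles; "qd": joint speeds; "joint_torque": joint torques, N m; "tool_pos": TCP position; "eef_rot": TCP orientation; "contact_force": force on the tool from outside, world axes, zero at the start; "moment": the same for the moment, N m; "opening": opening from 0.0 (shut) to 1.0 (fully open); "finger_force": force on a finger pad.
Only numpy, scipy, OpenCV 4.12 (cv2) and the standard library are available. Lean on these libraries where they do the work, as an engineer would, in place of code of your own. Each camera call takes 0.05 s, during which the arm holds its last target. There are 200 camera calls.

## Working session

There is one attempt and no reset: what is moved stays moved. The work goes in short steps, Python scripts to look and compute and a tool call to move; the robot and the scene stay as the last step left them, time stands still between calls to the robot, and variables do not carry over. Pictures are saved under pics/ and viewed, at most 10 in all, crops included, and the job is handed in when it is done.

Besides the shell and the picture viewer there is one more tool, called after "Request:" as name(argument=value, ...) on one line, values as JSON. send_rows: Moves the arm, as the interface text tells. Scaled input: -1 to 1 covers 30 cm each way for a shift and 2 pi rad each way for a turn. Its arguments: {"type":"object","properties":{"rows":{"type":"string"},"jaw":{"type":"number"},"force":{"type":"number"}},"required":["rows"]}

```bash
mkdir -p pics; ls
cat > h.py <<'E'
import numpy as np, cv2
from plant import sensors, eyes, finish_job
def cam(n):
    c=eyes.calibration(n); f=192/np.tan(np.radians(c['fov_y'])/2)
    K=np.array([[f,0,c['cx']],[0,f,c['cy']],[0,0,1]]); return K,np.array(c['dist_coeffs'],float),np.array(c['world_from_camera'])
def snap(n,fn=None):
    K,d,T=cam(n); p,z=eyes.snapshot(n)
    if fn: cv2.imwrite('pics/'+fn,p[:,:,::-1])
    np.savez('last_'+n+'.npz',p=p,z=z,K=K,d=d,T=T); return p,z,K,d,T
def rays(uv,K,d,T):
    x=cv2.undistortPoints(np.array(uv,float).reshape(-1,1,2),K,d).reshape(-1,2)
    return np.c_[x,np.ones(len(x))]@T[:3,:3].T, T[:3,3]
def onplane(uv,h,K,d,T):
    r,o=rays(uv,K,d,T); return o+r*((h-o[2])/r[:,2])[:,None]
def cloud(z,K,d,T):
    v,u=np.mgrid[:384,:512]; r,o=rays(np.c_[u.ravel(),v.ravel()],K,d,T)
    return (o+r*z.reshape(-1,1)).reshape(384,512,3)
E
python3 - <<'E'
from h import *
for n in ('top','side'):
    p,z,K,d,T=snap(n,n+'0.png'); print(n,K[0,0],d,T.round(3).tolist(),(z==0).mean())
s=sensors.get_state(); print(s['tool_pos'],s['eef_rot'],s['clock'])
E
```

```text
pics
top 371.25946726085346 [-0.0630022  0.         0.         0.         0.       ] [[0.004, -0.999, 0.051, 0.452], [-1.0, -0.005, -0.017, -0.034], [0.018, -0.051, -0.999, 1.474], [0.0, 0.0, 0.0, 1.0]] 0.003941853841145833
side 417.88062513253294 [-0.012967  0.        0.        0.        0.      ] [[-0.981, -0.125, 0.15, 0.346], [-0.195, 0.607, -0.77, 1.018], [0.006, -0.785, -0.62, 0.945], [0.0, 0.0, 0.0, 1.0]] 0.0041656494140625
[ 0.28040335 -0.5579324   0.2380096 ] [ 9.72991567e-01  2.30839196e-01 -2.58754049e-04 -7.80872157e-04] 0.1
```

View pics/top0.png

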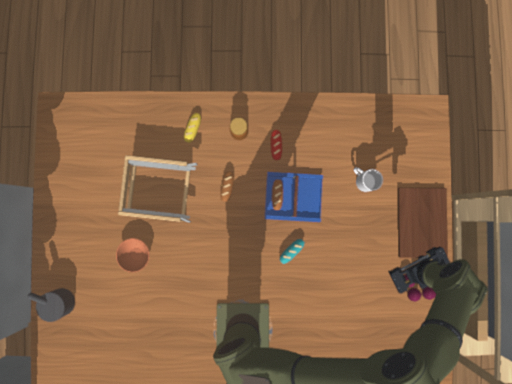

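View pics/side0.png

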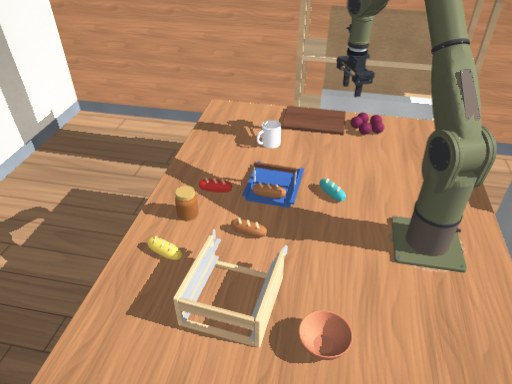

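The top view shows the tray at about (295,196) with the set roll in its left half. The loose roll is at (227,187). The stand is at (157,190), with its open front to the right, towards the tray. Next I'll measure these.

```bash
cat > m.py <<'E'
from h import *
def load(n):
    a=np.load('last_'+n+'.npz'); return [a[k] for k in ('p','z','K','d','T')]
def hsv(p): return cv2.cvtColor(p,cv2.COLOR_RGB2HSV)
def rect(P):
    (c,s,a)=cv2.minAreaRect((P[:,:2]*1000).astype(np.float32)); b=cv2.boxPoints((c,s,a))
    e=[b[1]-b[0],b[2]-b[1]]; e=max(e,key=np.linalg.norm); return np.round(c,1),np.round(s,1),round(np.degrees(np.arctan2(e[1],e[0])),1)
E
python3 - <<'E'
from m import *
for n in ('top','side'):
    p,z,K,d,T=load(n); H=hsv(p); C=cloud(z,K,d,T); ok=z>0
    blue=(H[...,0]>105)&(H[...,0]<125)&(H[...,1]>140)&ok&(C[...,2]<.12)&(C[...,2]>-.02)&(C[...,0]>.2)&(abs(C[...,1])<.5)
    P=C[blue]; print(n,'blue',len(P),'zpct',np.percentile(P[:,2],[5,50,95]).round(3),rect(P))
    hi=P[P[:,2]>.013]; print('  flange',len(hi),rect(hi))
    reg=lambda x0,x1,y0,y1,z0,z1:ok&(C[...,0]>x0)&(C[...,0]<x1)&(C[...,1]>y0)&(C[...,1]<y1)&(C[...,2]>z0)&(C[...,2]<z1)
    # tray contents
    c=P.mean(0); print('  c',c.round(3))
    bar=reg(c[0]-.12,c[0]+.12,c[1]-.12,c[1]+.12,.068,.11); print('  bar',bar.sum(),C[bar].mean(0).round(4),rect(C[bar]))
    brn=(H[...,0]>3)&(H[...,0]<22)
    rs=reg(c[0]-.1,c[0]+.1,c[1]+.015,c[1]+.11,.022,.06); print('  rollset',rs.sum(),C[rs].mean(0).round(4),rect(C[rs]),np.percentile(C[rs][:,2],98).round(3))
    rl=reg(c[0]-.1,c[0]+.12,c[1]+.125,c[1]+.25,.012,.06)
    nc,L,S,_=cv2.connectedComponentsWithStats(rl.astype(np.uint8)); k=1+S[1:,4].argmax(); m=L==k
    print('  roll',m.sum(),C[m].mean(0).round(4),rect(C[m]),np.percentile(C[m][:,2],98).round(3))
    rk=reg(c[0]-.2,c[0]+.2,c[1]+.25,c[1]+.75,.095,.125); nc,L,S,_=cv2.connectedComponentsWithStats(rk.astype(np.uint8))
    for k in range(1,nc):
        if S[k,4]>25: print('  rack',S[k,4],C[L==k].mean(0).round(4),rect(C[L==k]))
    print('  rackall',rect(C[rk]))
    t=reg(.3,.7,-.5,.5,-.02,.005); print('  table z',np.median(C[t][:,2]))
E
```

```text
top blue 1310 zpct [-0.     0.005  0.024] (array([ 520.1, -200. ]), array([210.4, 178.4]), np.float32(86.9))
  flange 235 (array([ 520.2, -199.5]), array([209. , 178.6]), np.float32(86.8))
  c [ 0.521 -0.231  0.007]
  bar 150 [ 0.5199 -0.1963  0.09  ] (array([ 520.5, -196.8]), array([ 13.5, 154.4]), np.float32(-2.8))
  rollset 315 [ 0.5217 -0.1457  0.0375] (array([ 521.8, -168.5]), array([ 94. , 188.1]), np.float32(-0.0)) 0.052
  roll 26 [ 0.4407 -0.0937  0.0215] (array([441.1, -94.6]), array([11.8, 23.6]), np.float32(-89.8)) 0.028
  rack 1080 [0.5484 0.3516 0.1067] (array([543.6, 316.2]), array([265.2, 224.2]), np.float32(84.0))
  rackall (array([543.6, 316.2]), array([265.2, 224.2]), np.float32(84.0))
  table z 9.640765098062332e-05
side blue 1104 zpct [0.    0.004 0.022] (array([ 521.8, -197.3]), array([226.8, 183.1]), np.float32(87.6))
  flange 246 (array([ 522. , -193.5]), array([219.3, 183.1]), np.float32(87.6))
  c [ 0.519 -0.191  0.008]
  bar 243 [ 0.5179 -0.1952  0.0842] (array([ 519.3, -198. ]), array([ 20.3, 155.4]), np.float32(-3.3))
  rollset 374 [ 0.5272 -0.1232  0.0359] (array([ 524.1, -130.3]), array([ 86.5, 184.1]), np.float32(-1.2)) 0.05
  roll 39 [0.5891 0.0533 0.0393] (array([589.1,  51. ]), array([59.6, 15. ]), np.float32(0.6)) 0.044
  rack 2116 [0.5489 0.3703 0.1066] (array([544.2, 316. ]), array([268. , 222.7]), np.float32(84.1))
  rackall (array([544.2, 316. ]), array([268. , 222.7]), np.float32(84.1))
  table z 0.0003393002148838198
```

Run:
```python
from m import *
for n in ('top','side'):
    p,z,K,d,T=load(n); H=hsv(p); C=cloud(z,K,d,T); ok=z>0
    reg=lambda x0,x1,y0,y1,z0,z1:ok&(C[...,0]>x0)&(C[...,0]<x1)&(C[...,1]>y0)&(C[...,1]<y1)&(C[...,2]>z0)&(C[...,2]<z1)
    m=reg(.42,.66,-.06,.13,.012,.06); nc,L,S,_=cv2.connectedComponentsWithStats(m.astype(np.uint8)); k=1+S[1:,4].argmax(); P=C[L==k]
    print(n,'roll',len(P),P.mean(0).round(4),rect(P),np.percentile(P[:,2],98).round(3))
    m=reg(.42,.62,-.18,-.09,.030,.056)&(H[...,0]<25); P=C[m]; print('set',len(P),rect(P),np.percentile(P[:,2],98).round(3))
    # rack in its own frame
    a=np.radians(84.05); R=np.array([[np.cos(a),np.sin(a)],[-np.sin(a),np.cos(a)]])
    m=reg(.3,.8,.1,.55,.06,.13); P=C[m]; q=(P[:,:2]-[.5453,.3295])@R.T*1000
    for lo,hi in ((.06,.085),(.085,.1),(.1,.118)):
        s=(P[:,2]>lo)&(P[:,2]<hi); print(lo,'x',np.percentile(q[s,0],[1,99]).round(),'y',np.percentile(q[s,1],[1,99]).round(), s.sum())
    s=P[:,2]>.1
    for x0 in (-150,-130,-110,-80,-40,0,40,80,105,112):
        t=s&(abs(q[:,0]-x0)<8); 
        if t.sum(): L_=q[t&(q[:,1]>0),1];R_=q[t&(q[:,1]<0),1]; print(x0,[ (A.min().round(),A.max().round()) if len(A) else None for A in (R_,L_)],P[t,2].max().round(3))
```

```text
top roll 307 [0.5585 0.0648 0.0374] (array([559.6,  65.5]), array([ 44.2, 118.7]), np.float32(-7.5)) 0.048
set 267 (array([ 526.9, -132.5]), array([113.2,  39.7]), np.float32(0.5)) 0.052
0.06 x [-143.  112.] y [-105.  117.] 195
0.085 x [-142.  108.] y [-102.  106.] 258
0.1 x [-136.  118.] y [-111.  111.] 890
-150 [(np.float64(-109.0), np.float64(-105.0)), (np.float64(107.0), np.float64(107.0))] 0.108
-130 [(np.float64(-108.0), np.float64(-103.0)), (np.float64(101.0), np.float64(108.0))] 0.107
-110 [(np.float64(-110.0), np.float64(-97.0)), (np.float64(99.0), np.float64(111.0))] 0.118
-80 [(np.float64(-109.0), np.float64(-90.0)), (np.float64(88.0), np.float64(111.0))] 0.117
-40 [(np.float64(-112.0), np.float64(-87.0)), (np.float64(88.0), np.float64(111.0))] 0.117
0 [(np.float64(-111.0), np.float64(-86.0)), (np.float64(86.0), np.float64(112.0))] 0.117
40 [(np.float64(-111.0), np.float64(-85.0)), (np.float64(86.0), np.float64(112.0))] 0.115
80 [(np.float64(-111.0), np.float64(-86.0)), (np.float64(86.0), np.float64(112.0))] 0.116
105 [(np.float64(-112.0), np.float64(-2.0)), (np.float64(1.
[... 638 characters left out ...]
08.0), np.float64(-97.0)), (np.float64(98.0), np.float64(110.0))] 0.113
-80 [(np.float64(-110.0), np.float64(-89.0)), (np.float64(86.0), np.float64(111.0))] 0.116
-40 [(np.float64(-110.0), np.float64(-85.0)), (np.float64(84.0), np.float64(110.0))] 0.118
0 [(np.float64(-110.0), np.float64(-85.0)), (np.float64(84.0), np.float64(111.0))] 0.117
40 [(np.float64(-111.0), np.float64(-86.0)), (np.float64(85.0), np.float64(111.0))] 0.118
80 [(np.float64(-111.0), np.float64(-85.0)), (np.float64(85.0), np.float64(111.0))] 0.117
105 [(np.float64(-111.0), np.float64(-0.0)), (np.float64(1.0), np.float64(111.0))] 0.116
112 [(np.float64(-111.0), np.float64(-0.0)), (np.float64(0.0), np.float64(111.0))] 0.116
```

Tray: (0.520, -0.197), x axis at yaw 87°. Stand: (0.5453, 0.3295) at 84.05°. Roll: about (0.560, 0.066) at about -10°. The heights and sizes match what was given. I'm moving above the roll for a close look.

Request:
send_rows(rows="0.88 -0.72 0 0;0.88 -0.72 0 0;0.88 -0.72 0 0;0.88 -0.72 0 0;0.88 -0.72 0 0;0.88 -0.72 0 0;0.88 -0.72 0 0;0.88 -0.72 0 0;0.88 -0.72 0 0", jaw=-1)

```text
clock: 0.85
tool_pos: [0.423, -0.2389, 0.2388]
eef_rot: [0.972, 0.236, 0.001, -0.002]
contact_force: [0.5, -0.2, 0.4]
opening: 0.999
finger_force: 0.0
```

Request:
send_rows(rows="0.88 -0.72 0 0.1;0.88 -0.72 0 0.1;0.88 -0.72 0 0.1;0.88 -0.72 0 0.1;0.88 -0.72 0 0.1;0.88 -0.72 0 0.1;0.88 -0.72 0 0.1;0.88 -0.72 0 0.1;0.88 -0.72 0 0.1;0.88 -0.72 0 0.1")

```text
clock: 1.68
tool_pos: [0.5591, 0.0693, 0.2381]
eef_rot: [0.997, -0.078, 0.0, -0.001]
contact_force: [-0.8, -0.2, 0.6]
opening: 1.003
finger_force: 0.0
```

```bash
cat >> m.py <<'E'
from scipy.spatial.transform import Rotation as Ro
def tool():
    s=sensors.get_state(); M=Ro.from_quat(s['eef_rot']).as_matrix(); return s,np.array(s['tool_pos']),M
def go(target,yaw_y=None):
    s,t,M=tool(); d=M.T@(np.array(target)-t); y=np.degrees(np.arctan2(M[1,1],M[0,1]))
    o='' if yaw_y is None else -(((yaw_y-y)+180)%360-180)/360
    print('tcp',t.round(4),'yaw_y',y.round(2),'tilt z',M[:,2].round(4),'| shift',(d/.3).round(4),'turn',o, 'clock',s['clock'])
E
python3 - <<'E'
from m import *
p,z,K,d,T=snap('wrist','w1.png'); C=cloud(z,K,d,T); print(T.round(3).tolist())
H=hsv(p); m=(z>0)&(C[...,2]>.012)&(C[...,2]<.06)&(abs(C[...,0]-.56)<.1)&(abs(C[...,1]-.066)<.07)
nc,L,S,_=cv2.connectedComponentsWithStats(m.astype(np.uint8)); k=1+S[1:,4].argmax(); P=C[L==k]; r=rect(P); print(len(P),r,np.percentile(P[:,2],[2,50,99]).round(4))
a=np.radians(r[2]); c=P[:,:2]-np.array(r[0])/1000; w=-c[:,0]*np.sin(a)+c[:,1]*np.cos(a)
l=c[:,0]*np.cos(a)+c[:,1]*np.sin(a)
for w0 in range(-24,25,3):
    t=(abs(w*1000-w0)<1.5)&(abs(l)<.02)
    if t.sum(): print(w0,P[t,2].mean().round(4),t.sum())
go([.56,.066,.03],r[2]-90)
E
```

```text
[[-0.154, -0.954, -0.258, 0.625], [-0.988, 0.148, 0.042, 0.06], [-0.002, 0.261, -0.965, 0.383], [0.0, 0.0, 0.0, 1.0]]
3465 (array([560.9,  64.3]), array([ 44. , 118.9]), np.float32(-9.4)) [0.0262 0.0382 0.0445]
-21 0.0275 44
-18 0.0329 83
-15 0.0363 87
-12 0.039 96
-9 0.041 87
-6 0.0422 94
-3 0.0427 103
0 0.0428 105
3 0.0429 88
6 0.0424 92
9 0.0415 106
12 0.0396 101
15 0.0372 77
18 0.0343 103
21 0.0291 69
tcp [0.5582 0.0656 0.2382] yaw_y -99.15 tilt z [-1.e-03 -3.e-04 -1.e+00] | shift [ 0.0063 -0.0025  0.6938] turn 0.0006993184407714163 clock 1.7333
```

View pics/w1.png

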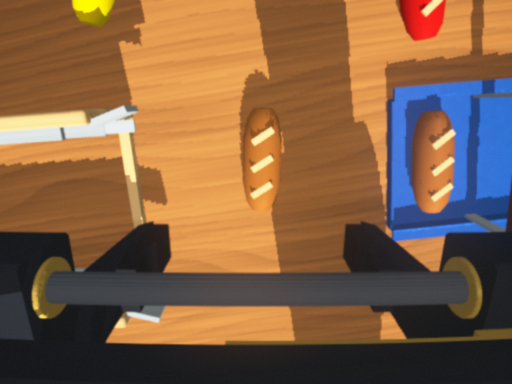

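The roll is at (262,160) in the wrist image, between the fingers' column range. It measures (0.561, 0.0645) at -9.4° and is domed, widest at about 20 mm up. The body of the gripper has to clear the handle (91 mm) when placing, so I'll grip the roll with the tips at 19 mm.

Request:
send_rows(rows="0.01 0 0.3 0;0.01 0 0.6 0;0.01 0 0.68 0;0.01 0 0.73 0;0.01 0 0.73 0;0.01 0 0.73 0;0.01 0 0.73 0;0.01 0 0.73 0;0.01 0 0.73 0")

```text
clock: 2.48
tool_pos: [0.5631, 0.0634, 0.0222]
eef_rot: [0.997, -0.082, 0.002, -0.0]
contact_force: [-0.4, -0.0, 0.5]
opening: 1.0
finger_force: 0.0
```

Request:
send_rows(rows="0 0 0 0;0 0 0 0;0 0 0 0;0 0 0 0;0 0 0 0;0 0 0 0;0 0 0 0;0 0 0 0", jaw=1, force=20)

```text
clock: 3.15
tool_pos: [0.5614, 0.0642, 0.0198]
eef_rot: [0.997, -0.081, -0.0, 0.0]
contact_force: [-0.8, -0.2, 2.0]
opening: 0.493
finger_force: 20.0
```

Request:
send_rows(rows="0 0 -0.05 0;0 0 -0.15 0;0 0 -0.3 0;0 0 -0.47 0;0 0 -0.47 0;0 0 -0.47 0")

```text
clock: 3.65
tool_pos: [0.5638, 0.0644, 0.1642]
eef_rot: [0.997, -0.081, 0.004, -0.001]
contact_force: [-0.2, 0.1, -2.3]
opening: 0.498
finger_force: 20.0
```

Run:
```python
from m import *
go([.5167,-.261,.16],-92.9); s=sensors.get_state(); print(s['opening'],s['finger_force'],s['contact_force'])
```

```text
tcp [0.5638 0.0644 0.1642] yaw_y -99.32 tilt z [ 0.0073  0.001  -1.    ] | shift [0.0208 1.0958 0.0118] turn -0.017844394354330006 clock 3.65
0.49758367978037704 19.971179044805467 [-0.24733018  0.13598255 -2.28200906]
```

Request:
send_rows(rows="0.02 0.1 0 -0.018;0.02 0.23 0 -0.018;0.02 0.36 0 -0.018;0.02 0.49 0 -0.018;0.02 0.62 0 -0.018;0.02 0.75 0 -0.018;0.02 0.87 0 -0.018;0.02 0.96 0 -0.018;0.02 1 0 -0.018;0.02 1 0 -0.018")

```text
clock: 4.48
tool_pos: [0.5165, -0.2364, 0.159]
eef_rot: [1.0, -0.028, -0.002, 0.001]
contact_force: [-1.0, -0.0, -1.7]
opening: 0.501
finger_force: 20.0
```

Run:
```python
from m import *
snap('wrist','w2.png'); 
p,z,K,d,T=load('wrist'); C=cloud(z,K,d,T); H=hsv(p)
for n in ('wrist','top'):
    if n=='top': snap('top'); p,z,K,d,T=load('top'); C=cloud(z,K,d,T); H=hsv(p)
    reg=lambda x0,x1,y0,y1,z0,z1:(z>0)&(C[...,0]>x0)&(C[...,0]<x1)&(C[...,1]>y0)&(C[...,1]<y1)&(C[...,2]>z0)&(C[...,2]<z1)
    m=reg(.4,.64,-.35,-.08,-.01,.03)&(H[...,0]>105)&(H[...,0]<125)&(H[...,1]>140); print(n,m.sum(),rect(C[m]))
    m=reg(.4,.64,-.24,-.15,.08,.1); print('bar',m.sum(),rect(C[m]) if m.sum() else '')
go([.5167,-.261,.06],-92.9)
```

```text
wrist 19297 (array([ 523.9, -198.7]), array([220.7, 183. ]), np.float32(87.8))
bar 2531 (array([ 530. , -198.6]), array([ 12.3, 138.3]), np.float32(-3.0))
top 548 (array([ 521.3, -178.3]), array([168.4, 178.8]), np.float32(-3.5))
bar 87 (array([ 520.7, -197.4]), array([ 12.7, 154.4]), np.float32(-2.9))
tcp [ 0.5186 -0.2308  0.1595] yaw_y -92.77 tilt z [-0.0016  0.0025 -1.    ] | shift [-0.0008  0.1017  0.3315] turn 0.00035832237121869386 clock 4.5833
```

View pics/w2.png

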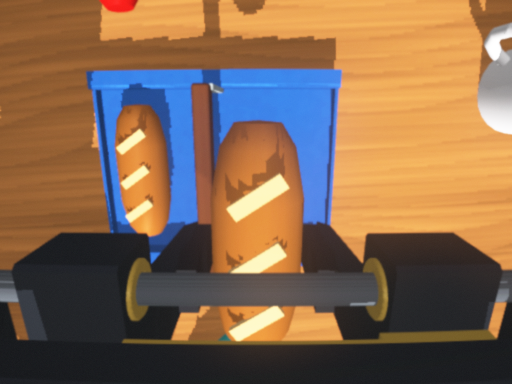

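The wrist view shows the roll held above the empty half. The bar is at column 203 and the tray walls at 95–335. The tray centre is about (0.5205, -0.198), so I'm lowering to tip z = 31 mm. That puts the body about 4 mm over the bar.

Request:
send_rows(rows="0 0.11 0 0;0 0.11 0 0;0 0.11 0.1 0;0 0.11 0.2 0;0 0.11 0.28 0;0 0.11 0.34 0;0 0.11 0.37 0;0 0.11 0.37 0;0 0.11 0.37 0;0 0.11 0.37 0")

```text
clock: 5.42
tool_pos: [0.5184, -0.2652, 0.0508]
eef_rot: [1.0, -0.024, 0.001, 0.0]
contact_force: [-0.1, -0.7, -1.6]
opening: 0.501
finger_force: 20.0
```

Run:
```python
from m import *
go([.5172,-.264,.031],-92.9); print(sensors.get_state()['contact_force'])
```

```text
tcp [ 0.5184 -0.2652  0.0508] yaw_y -92.76 tilt z [ 2.1e-03 -4.0e-04 -1.0e+00] | shift [-0.0044 -0.0038  0.0661] turn 0.0003834430014870962 clock 5.4167
[-0.10893722 -0.73859    -1.55957378]
```

Request:
send_rows(rows="0 0 0.02 0;0 0 0.04 0;0 0 0.06 0;0 0 0.06 0;0 0 0.06 0")

```text
clock: 5.83
tool_pos: [0.5168, -0.2657, 0.0313]
eef_rot: [1.0, -0.025, -0.0, -0.0]
contact_force: [0.7, -1.1, -1.4]
opening: 0.5
finger_force: 20.0
```

Request:
send_rows(rows="0 0 0 0;0 0 0 0;0 0 0 0;0 0 0 0;0 0 0 0", jaw=-0.36)

```text
clock: 6.25
tool_pos: [0.5173, -0.2659, 0.032]
eef_rot: [1.0, -0.025, 0.0, 0.0]
contact_force: [0.7, -0.2, 0.5]
opening: 0.682
finger_force: 0.0
```

Request:
send_rows(rows="0 0 -0.05 0;0 0 -0.15 0;0 0 -0.25 0;0 0 -0.38 0;0 0 -0.5 0;0 -0.22 -0.5 0;0 -0.22 -0.5 0;0 -0.22 -0.5 0")

```text
clock: 6.92
tool_pos: [0.5217, -0.1928, 0.1827]
eef_rot: [1.0, -0.021, 0.001, -0.002]
contact_force: [0.4, 1.1, 0.3]
opening: 0.681
finger_force: 0.0
```

Run:
```python
from m import *
p,z,K,d,T=snap('wrist','w3.png'); C=cloud(z,K,d,T); H=hsv(p)
reg=lambda x0,x1,y0,y1,z0,z1:(z>0)&(C[...,0]>x0)&(C[...,0]<x1)&(C[...,1]>y0)&(C[...,1]<y1)&(C[...,2]>z0)&(C[...,2]<z1)
m=reg(.4,.64,-.35,-.08,-.01,.03)&(H[...,0]>105)&(H[...,0]<125)&(H[...,1]>140); print(m.sum(),rect(C[m]))
m=reg(.4,.64,-.24,-.15,.08,.1); print('bar',m.sum(),rect(C[m]))
for y0,y1 in ((-.3,-.22),(-.17,-.1)):
    m=reg(.4,.64,y0,y1,.026,.06)&(H[...,0]<30); print('roll',m.sum(),rect(C[m]),np.percentile(C[m][:,2],[50,99]).round(4))
go([.5205,-.1975,.063],-92.9)
```

```text
22220 (array([ 520.9, -198. ]), array([218.7, 185.2]), np.float32(86.8))
bar 2816 (array([ 524.4, -198.4]), array([ 12.1, 149.1]), np.float32(-3.1))
roll 4435 (array([ 519.7, -264.5]), array([ 41.4, 112.9]), np.float32(-3.8)) [0.0427 0.0484]
roll 4694 (array([ 528.9, -134.3]), array([ 41.4, 118.7]), np.float32(-2.2)) [0.0425 0.0485]
tcp [ 0.5211 -0.1961  0.1823] yaw_y -92.5 tilt z [ 8.e-04  2.e-03 -1.e+00] | shift [-0.0021  0.0056  0.3977] turn 0.0011172974762633852 clock 6.9667
```

View pics/w3.png

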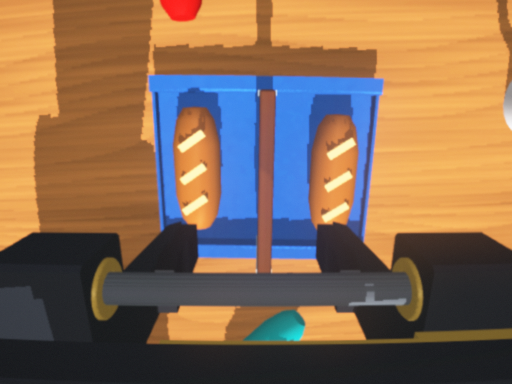

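Both rolls lie flat in their halves, at (335,170) and (197,170), with the bar at column 266. Next I'll grip the bar.

Request:
send_rows(rows="0 0.006 0.12 0.001;0 0.006 0.24 0.001;0 0.006 0.34 0.001;0 0.006 0.39 0.001;0 0.006 0.395 0.001;0 0.006 0.395 0.001;0 0.006 0.395 0.001")

```text
clock: 7.55
tool_pos: [0.5209, -0.2027, 0.064]
eef_rot: [1.0, -0.028, 0.001, 0.001]
contact_force: [-0.4, 0.6, 1.5]
opening: 0.681
finger_force: 0.0
```

Request:
send_rows(rows="0 0 0 0;0 0 0 0;0 0 0 0;0 0 0 0;0 0 0 0;0 0 0 0;0 0 0 0;0 0 0 0", jaw=1, force=50)

```text
clock: 8.22
tool_pos: [0.5205, -0.2006, 0.0633]
eef_rot: [1.0, -0.027, -0.0, -0.001]
contact_force: [0.1, 2.4, 2.3]
opening: 0.131
finger_force: 50.0
```

Run:
```python
from m import *
go([.5207,-.198,.063],-92.9); s=sensors.get_state(); print(s['opening']*88,s['finger_force'],s['contact_force'],s['moment'])
```

```text
tcp [ 0.5205 -0.2006  0.0633] yaw_y -93.14 tilt z [ 0.      0.0011 -1.    ] | shift [ 0.0003 -0.0088  0.0011] turn -0.0006786057111254548 clock 8.2167
11.551621778275527 49.99878142029047 [0.11419004 2.36408299 2.25669337] [0.59095615 0.11418664 0.01666905]
```

Request:
send_rows(rows="0 0 -0.02 0;0 0 -0.06 0;0 0 -0.12 0;0 0 -0.18 0;0 0 -0.22 0;0 0 -0.23 0;0 0 -0.23 0")

```text
clock: 8.8
tool_pos: [0.5205, -0.2021, 0.1333]
eef_rot: [1.0, -0.028, 0.001, 0.0]
contact_force: [0.1, 0.7, -6.2]
opening: 0.129
finger_force: 50.0
```

Run:
```python
from m import *
go([.517,.058,.13],-95.95); s=sensors.get_state(); print(s['opening']*88,s['finger_force'],s['contact_force'],s['moment'])
```

```text
tcp [ 0.5205 -0.2021  0.1333] yaw_y -93.22 tilt z [ 1.5e-03 -9.0e-04 -1.0e+00] | shift [-0.0605 -0.8651  0.0102] turn 0.0075799465791898035 clock 8.8
11.314915593683942 49.999452866613865 [ 0.07433861  0.66236672 -6.24778098] [ 0.04273691  0.01663386 -0.01214132]
```

Lifted at 6.2 N. Now a gentle carry to the front of the stand.

Request:
send_rows(rows="-0.005 -0.04 0 0.002;-0.01 -0.12 0 0.004;-0.015 -0.21 0 0.008;-0.02 -0.31 0 0.008;-0.03 -0.41 0 0.008;-0.035 -0.51 0 0.008;-0.04 -0.61 0 0.008;-0.05 -0.7 0 0.008;-0.055 -0.78 0 0.008;-0.06 -0.84 0 0.008")

```text
clock: 9.63
tool_pos: [0.5154, 0.054, 0.1313]
eef_rot: [0.999, -0.051, -0.001, -0.0]
contact_force: [0.2, -0.1, -6.0]
opening: 0.132
finger_force: 50.0
```

Request:
send_rows(rows="0 -0.025 0 0;0 -0.025 0 0;0 -0.025 0 0;0 -0.025 0 0")

```text
clock: 9.97
tool_pos: [0.517, 0.056, 0.132]
eef_rot: [0.999, -0.054, -0.0, 0.001]
contact_force: [-0.9, -0.6, -7.4]
opening: 0.129
finger_force: 50.0
```

```bash
cat > tr.py <<'E'
from m import *
def rep():
    a=np.radians(84.05); R=np.array([[np.cos(a),np.sin(a)],[-np.sin(a),np.cos(a)]]); o=np.array([.5453,.3295])
    s,t,M=tool(); q=R@(t[:2]-o)*1000; print('tcp in rack',q.round(1),t[2].round(4),'tool y yaw',np.degrees(np.arctan2(M[1,1],M[0,1])).round(2),'F',np.round(s['contact_force'],1),'M',np.round(s['moment'],2),s['clock'],s['opening'])
    for n in ('side','top'):
        p,z,K,d,T=snap(n); C=cloud(z,K,d,T); H=hsv(p)
        m=(H[...,0]>105)&(H[...,0]<125)&(H[...,1]>140)&(z>0)&(C[...,2]>.02)&(C[...,2]<.14)&(abs(C[...,0]-.53)<.17)&(abs(C[...,1]-.2)<.4)
        P=C[m]; Q=(P[:,:2]-o)@R.T; print(n,len(P),'blue (rack frame)',rect(np.c_[Q,P[:,2]]),np.percentile(P[:,2],[2,50,98]).round(4))
        m2=(z>0)&(C[...,2]>.09+.04)&(C[...,2]<.17)&(H[...,2]>0); Q2=(C[...,:2]-o)@R.T-q/1000
        m2&=(abs(Q2[...,0])<.02)&(abs(Q2[...,1])<.09)&(abs(Q2[...,1])>.025); print('  bar',m2.sum(),rect(np.c_[Q2[m2]+q/1000,C[m2][:,2]]) if m2.sum()>5 else '', C[m2][:,2].max().round(4) if m2.sum() else '')
        hi=P[P[:,2]>np.percentile(P[:,2],70)]
        A=np.c_[(hi[:,:2]-o)@R.T,np.ones(len(hi))]; c=np.linalg.lstsq(A,hi[:,2],rcond=None)[0]; print('  hi-plane slopes deg',np.degrees(c[:2]).round(2),c[2].round(4))
if __name__=='__main__': rep(); go([.517,.058,.13],-95.95)
E
python3 tr.py; python3 -c "
import numpy as np,cv2
p=np.load('last_side.npz')['p'][:,:,::-1]; cv2.imwrite('pics/s1.png',cv2.resize(p[140:360,130:370],None,fx=2.5,fy=2.5))"
```

```text
tcp in rack [-2.75e+02 -2.00e-01] 0.132 tool y yaw -96.23 F [-0.9 -0.6 -7.4] M [0.03 0.05 0.04] 9.9667 0.12881311126709036
side 1554 blue (rack frame) (array([-274.9,   -1.2]), array([226.6, 186.3]), np.float32(0.5)) [0.0684 0.0732 0.0922]
  bar 163 (array([-272.3,    0.4]), array([ 17.6, 157.1]), np.float32(-89.3)) 0.1631
  hi-plane slopes deg [-1.23  0.18] 0.0824
top 75 blue (rack frame) (array([-274.9,  -21.4]), array([132.7, 209.7]), np.float32(-0.5)) [0.0683 0.0883 0.0951]
  bar 0  
  hi-plane slopes deg [ 0.13 -2.91] 0.089
tcp [0.5171 0.0562 0.1321] yaw_y -96.25 tilt z [-3.0e-04 -1.4e-03 -1.0e+00] | shift [-0.0011 -0.006   0.0071] turn -0.0008327292541181919 clock 10.0667
```

View pics/s1.png

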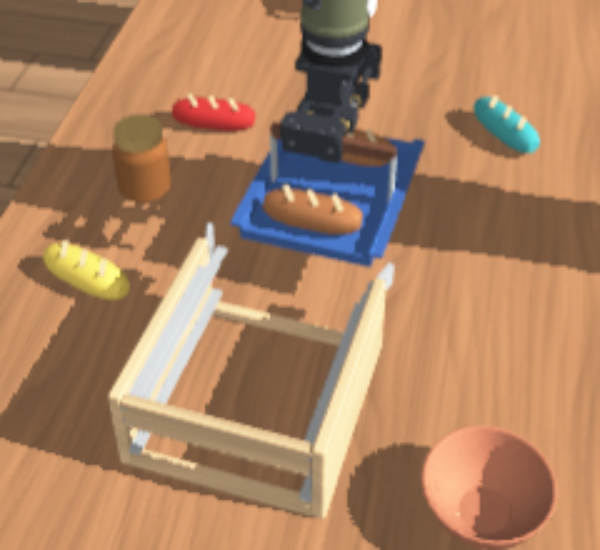

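The side view shows the tray level in front of the stand. It is centred within about 1 mm, with its underside at about 68.5 mm, so the flange is in the channel's height band. I'm sliding in with force checks.

Request:
send_rows(rows="0 -0.04 0.004 0;0 -0.1 0.004 0;0 -0.16 0.004 0;0 -0.22 0.004 0;0 -0.28 0.004 0;0 -0.33 0.004 0;0 -0.38 0.004 0;0 -0.42 0.004 0;0 -0.45 0.004 0;0 -0.45 0.004 0")

```text
clock: 10.9
tool_pos: [0.5315, 0.1959, 0.1309]
eef_rot: [0.999, -0.051, 0.0, -0.001]
contact_force: [0.1, 0.6, -5.8]
opening: 0.128
finger_force: 50.1
```

```bash
python3 tr.py; python3 -c "
from m import *
go([.5453,.3295,.13],-95.95)"
```

```text
tcp in rack [-1.343e+02 -1.000e-01] 0.1309 tool y yaw -95.89 F [ 0.1  0.6 -5.8] M [0.26 0.05 0.06] 10.9 0.12779094168867675
side 1802 blue (rack frame) (array([-132.7,   -0. ]), array([221.6, 184.7]), np.float32(0.4)) [0.0675 0.0725 0.0909]
  bar 168 (array([-132.6,    0.6]), array([ 17. , 155.9]), np.float32(-89.4)) 0.1617
  hi-plane slopes deg [-1.7  -0.28] 0.0824
top 480 blue (rack frame) (array([-135.9,    0.3]), array([176.9, 213.1]), np.float32(-0.4)) [0.066  0.0735 0.0946]
  bar 96 (array([-137.7,    0.9]), array([ 13.7, 154.5]), np.float32(-89.9)) 0.1658
  hi-plane slopes deg [-0.44  0.02] 0.0884
tcp [0.5313 0.1921 0.1308] yaw_y -96.08 tilt z [-5.e-04 -1.e-03 -1.e+00] | shift [1.000e-04 4.495e-01 3.300e-03] turn -0.00035173968882662936 clock 11.0
tcp [0.5313 0.1921 0.1308] yaw_y -96.08 tilt z [-5.e-04 -1.e-03 -1.e+00] | shift [-0.0019 -0.4604  0.0024] turn -0.00035173968882662936 clock 11.0
```

Request:
send_rows(rows="0 -0.03 0 0;0 -0.06 0 0;0 -0.1 0 0;0 -0.14 0 0;0 -0.18 0 0;0 -0.22 0 0;0 -0.26 0 0;0 -0.3 0 0;0 -0.33 0 0;0 -0.33 0 0")

```text
clock: 11.83
tool_pos: [0.5418, 0.2951, 0.1309]
eef_rot: [0.999, -0.051, 0.0, -0.001]
contact_force: [-0.6, 1.0, -6.3]
opening: 0.13
finger_force: 50.1
```

Request:
send_rows(rows="0 -0.02 0 0;0 -0.04 0 0;0 -0.06 0 0;0 -0.08 0 0;0 -0.1 0 0;0 -0.1 0 0")

```text
clock: 12.33
tool_pos: [0.545, 0.3233, 0.131]
eef_rot: [0.999, -0.052, 0.0, -0.001]
contact_force: [0.5, 0.4, -5.9]
opening: 0.13
finger_force: 50.0
```

```bash
python3 tr.py; python3 -c "
from m import *
go([.5453,.3295,.125],-95.95)"
```

```text
tcp in rack [-6.2 -0.4] 0.131 tool y yaw -95.97 F [ 0.5  0.4 -5.9] M [ 0.33 -0.04  0.03] 12.3333 0.1295847592094994
side 1584 blue (rack frame) (array([-10.8,   0.1]), array([207.5, 181.4]), np.float32(1.3)) [0.0695 0.0732 0.0921]
  bar 195 (array([-6.1,  0.1]), array([156.6,  14.5]), np.float32(89.7)) 0.1618
  hi-plane slopes deg [-0.44 -1.93] 0.0812
top 105 blue (rack frame) (array([-37.6, -21.3]), array([157.9, 123.6]), np.float32(3.8)) [0.0664 0.0725 0.0924]
  bar 112 (array([-8.1,  0.6]), array([155.8,  14.7]), np.float32(89.9)) 0.1661
  hi-plane slopes deg [-1.53 -5.32] 0.0763
tcp [0.5449 0.3212 0.1309] yaw_y -96.04 tilt z [-2.e-04 -2.e-04 -1.e+00] | shift [-4.000e-04  8.821e-01  3.300e-03] turn -0.0002363642950296057 clock 12.4333
tcp [0.5449 0.3212 0.1309] yaw_y -96.04 tilt z [-2.e-04 -2.e-04 -1.e+00] | shift [-0.0018 -0.0278  0.0197] turn -0.0002363642950296057 clock 12.4333
```

Request:
send_rows(rows="0 -0.006 0.004 0;0 -0.012 0.008 0;0 -0.018 0.012 0;0 -0.023 0.012 0;0 -0.028 0.012 0;0 -0.028 0.012 0;0 -0.028 0.012 0")

```text
clock: 13.02
tool_pos: [0.5457, 0.3275, 0.1272]
eef_rot: [0.999, -0.053, -0.001, 0.001]
contact_force: [-1.2, -5.0, -4.3]
opening: 0.125
finger_force: 50.0
```

Request:
send_rows(rows="0 -0.004 0 0;0 -0.008 0 0;0 -0.008 0 0;0 -0.008 0 0")

```text
clock: 13.35
tool_pos: [0.5459, 0.3278, 0.1273]
eef_rot: [0.999, -0.054, -0.001, 0.003]
contact_force: [-1.8, -8.4, -1.7]
opening: 0.127
finger_force: 50.0
```

Contact with the back stop: the force rises to 8 N without travel. I'm lowering onto the runners while keeping the light push.

Request:
send_rows(rows="0 0 0.003 0;0 0 0.006 0;0 0 0.006 0;0 0 0.006 0")

```text
clock: 13.68
tool_pos: [0.5458, 0.3272, 0.1256]
eef_rot: [0.999, -0.054, -0.001, 0.003]
contact_force: [-4.3, -9.8, -0.1]
opening: 0.129
finger_force: 50.0
```

```bash
python3 tr.py
```

```text
tcp in rack [-2.2 -0.7] 0.1256 tool y yaw -96.21 F [-4.3 -9.8 -0.1] M [-1.82  0.61  0.16] 13.6833 0.12934787768790923
side 1384 blue (rack frame) (array([-11.3,  -0. ]), array([199.2, 181.4]), np.float32(1.8)) [0.0642 0.0679 0.0863]
  bar 174 (array([-2.2, -0.6]), array([156.1,  16.6]), np.float32(88.7)) 0.1571
  hi-plane slopes deg [-0.11 -2.77] 0.0756
top 143 blue (rack frame) (array([-31.1, -25.4]), array([153.7, 118.2]), np.float32(3.0)) [0.061  0.0673 0.0875]
  bar 106 (array([-2.2,  0.2]), array([ 14.9, 156. ]), np.float32(-89.3)) 0.1595
  hi-plane slopes deg [-0.77 -7.17] 0.071
tcp [0.5458 0.3273 0.1257] yaw_y -96.21 tilt z [-0.0024 -0.0062 -1.    ] | shift [ 0.0015  0.9027 -0.0086] turn -0.0007110188115946573 clock 13.7833
```

Request:
send_rows(rows="0 -0.008 0 0;0 -0.016 0 0;0 -0.024 0 0;0 -0.024 0 0;0 -0.024 0 0;0 -0.024 0 0")

```text
clock: 14.28
tool_pos: [0.5457, 0.3272, 0.1257]
eef_rot: [0.998, -0.056, -0.003, 0.008]
contact_force: [-6.2, -21.8, 7.2]
opening: 0.13
finger_force: 50.2
```

```bash
cat > st.py <<'E'
from m import *
p,z,K,d,T=snap('top'); 
a=np.radians(84.05); R=np.array([[np.cos(a),np.sin(a)],[-np.sin(a),np.cos(a)]]); o=np.array([.5453,.3295])
s,t,M=tool(); print((R@(t[:2]-o)*1000).round(1),t[2],M[:,2].round(4),np.round(s['contact_force'],1))
for n in ('side','top'):
    p,z,K,d,T=snap(n); C=cloud(z,K,d,T); H=hsv(p); Q=(C[...,:2]-o)@R.T*1000
    # back rail: wood above .1 near x>100 ; tray walls: blue, along centre lines
    w=(z>0)&(C[...,2]>.105)&(C[...,2]<.125)&(abs(Q[...,1])<70)&(Q[...,0]>95)&(Q[...,0]<130); print(n,'rail x',np.percentile(Q[w][:,0],[2,98]).round(1),w.sum())
    b=(z>0)&(H[...,0]>105)&(H[...,0]<125)&(H[...,1]>140)&(abs(Q[...,1])<95)&(abs(Q[...,0])<130)&(C[...,2]>.05)&(C[...,2]<.12)
    print('  tray blue x',np.percentile(Q[b][:,0],[0.5,99.5]).round(1),'y',np.percentile(Q[b][:,1],[.5,99.5]).round(1),b.sum())
E
python3 st.py; python3 -c "
import numpy as np,cv2
p=np.load('last_side.npz')['p'][:,:,::-1]; cv2.imwrite('pics/s2.png',cv2.resize(p[200:360,150:330],None,fx=3.4,fy=3.4,interpolation=cv2.INTER_CUBIC))"
```

```text
[-2.2 -0.7] 0.12569520069260948 [-0.0067 -0.0165 -0.9998] [ -7.  -21.3   6.4]
side rail x [106.7 119.4] 284
  tray blue x [-111.2   84.9] y [-88.2  81.6] 1370Traceback (most recent call last):
  File "st.py", line 8, in <module>
    w=(z>0)&(C[...,2]>.105)&(C[...,2]<.125)&(abs(Q[...,1])<70)&(Q[...,0]>95)&(Q[...,0]<130); print(n,'rail x',np.percentile(Q[w][:,0],[2,98]).round(1),w.sum())
                                                                                                              ~~~~~~~~~~~~~^^^^^^^^^^^^^^^^^^
    return _quantile_unchecked(
        a, q, axis, out, overwrite_input, method, keepdims, weights)
    return _ureduce(a,
                    func=_quantile_ureduce_func,
    ...<5 lines>...
                    overwrite_input=overwrite_input,
                    method=method)
    r = func(a, **kwargs)
    result = _quantile(arr,
                       quantiles=q,
    ...<2 lines>...
                       out=out,
                       weights=wgt)
    slices_having_nans = np.isnan(arr[-1, ...])
                                  ~~~^^^^^^^^^
IndexError: index -1 is out of bounds for axis 0 with size 0
```

View pics/s2.png

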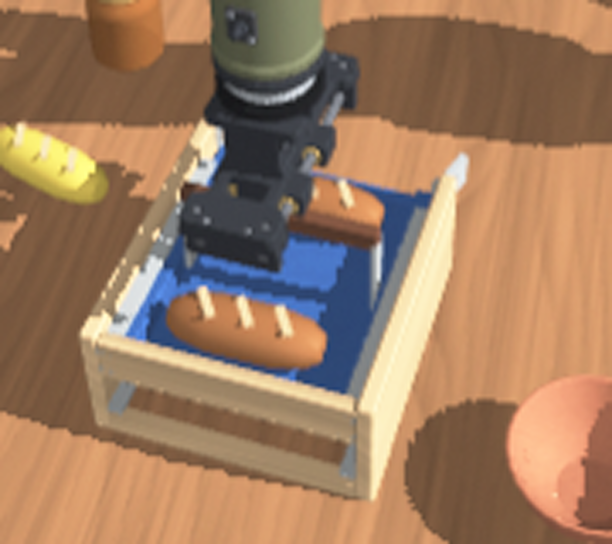

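The tray does not move at 22 N, and both rolls are in place, with the tray's trailing edge at about -110 mm. I'm relaxing the push, releasing and backing off upward.

Request:
send_rows(rows="0 0.01 0 0;0 0.02 0 0;0 0.03 0 0;0 0.03 0 0;0 0.03 0 0")

```text
clock: 14.85
tool_pos: [0.5458, 0.3273, 0.1257]
eef_rot: [0.999, -0.054, -0.001, 0.002]
contact_force: [-1.9, -6.8, -2.6]
opening: 0.131
finger_force: 50.0
```

Request:
send_rows(rows="0 0 0 0;0 0 0 0;0 0 0 0;0 0 0 0;0 0 0 0", jaw=-0.36)

```text
clock: 15.27
tool_pos: [0.5466, 0.3313, 0.1262]
eef_rot: [0.999, -0.053, 0.001, -0.001]
contact_force: [-0.3, -0.1, 0.6]
opening: 0.482
finger_force: 0.0
```

Request:
send_rows(rows="0 0 -0.05 0;0 0 -0.15 0;0 0 -0.28 0;0 0 -0.4 0;0 0 -0.5 0;0 0 -0.5 0;0 0 -0.5 0")

```text
clock: 15.85
tool_pos: [0.5472, 0.3309, 0.278]
eef_rot: [0.999, -0.053, 0.002, -0.002]
contact_force: [0.3, 0.6, -1.0]
opening: 0.679
finger_force: 0.0
```

```bash
sed -i "s/w.sum())$/w.sum()) if w.sum() else 0/" st.py; sed -i "s/for n in ('side','top')/for n in ('side','top','wrist')/" st.py
cat >> st.py <<'E'
    bar=(z>0)&(C[...,2]>.13)&(C[...,2]<.16)&(abs(Q[...,0])<15)&(abs(Q[...,1])<85); print('  bar x',np.percentile(Q[bar][:,0],[2,50,98]).round(1),np.percentile(C[bar][:,2],98).round(4),bar.sum(),'floor z',np.median(C[b][:,2]).round(4)) if bar.sum() else 0
    g=Q[b&(Q[...,0]>60)]; g2=Q[w]; print('  centre strip: tray end x',g[abs(g[:,1])<60,0].max().round(1) if len(g) else '')
E
python3 st.py; python3 -c "
import numpy as np,cv2
p=np.load('last_wrist.npz')['p'][:,:,::-1]; cv2.imwrite('pics/w4.png',p)"
```

```text
[ 0.9 -0.6] 0.2759649035551948 [ 8.e-04  1.e-03 -1.e+00] [ 0.8 -0.3 -1.2]
side rail x [105.9 119.4] 282
  tray blue x [-111.6   83.2] y [-88.8  79.4] 1774
  bar x [-8.   1.2  5.2] 0.1551 413 floor z 0.0678
  centre strip: tray end x 79.2
top rail x [106.2 108.9] 3
  tray blue x [-104.1  101.8] y [-87.1  35.6] 44
  bar x [-9.1 -5.   3.1] 0.1582 93 floor z 0.0674
  centre strip: tray end x 102.1
wrist rail x [108.3 119.9] 1576
  tray blue x [-109.1  107.3] y [-90.8  86. ] 17222
  bar x [-7.1 -1.1  4.5] 0.1537 2386 floor z 0.0657
  centre strip: tray end x 108.9
```

View pics/w4.png

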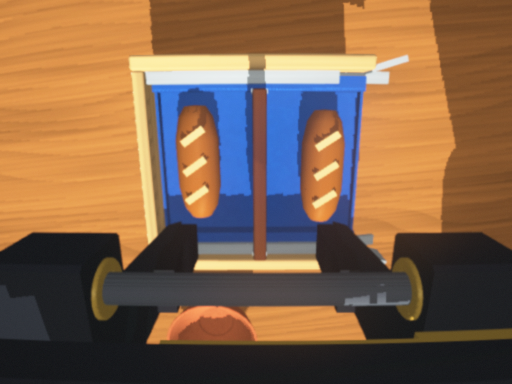

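The wrist view shows both rolls in their halves and the tray in the slot, with the stop rail at columns 140–150 and the tray end at about column 157. I'll look straight down on that gap to confirm it is home.

Request:
send_rows(rows="0 -0.1 0 0;0 -0.2 0 0;0 -0.3 0.05 0;0 -0.37 0.15 0;0 -0.37 0.22 0;0 -0.37 0.22 0;0 -0.37 0.22 0;0 -0.37 0.22 0")

```text
clock: 16.72
tool_pos: [0.5588, 0.4392, 0.2103]
eef_rot: [0.999, -0.054, 0.001, 0.0]
contact_force: [-0.5, 0.3, 0.1]
opening: 0.681
finger_force: 0.0
```

Run:
```python
from m import *
a=np.radians(84.05); R=np.array([[np.cos(a),np.sin(a)],[-np.sin(a),np.cos(a)]]); o=np.array([.5453,.3295])
p,z,K,d,T=snap('wrist'); C=cloud(z,K,d,T); Q=(C[...,:2]-o)@R.T*1000; H=hsv(p)
print(T[:3,3],R@(T[:2,3]-o))
for y in (-30,-10,10):
    row=[]
    m=(abs(Q[...,1]-y)<2)&(Q[...,0]>85)&(Q[...,0]<135)&(z>0)
    for x in range(90,124,1):
        t=m&(abs(Q[...,0]-x)<.5)
        if t.sum(): row.append((x,int(np.median(C[t][:,2])*1000),int(np.median(H[t][:,0]))))
    print(y,row)
cv2.imwrite('pics/w5.png',cv2.resize(p[40:240,150:360,::-1],None,fx=2.8,fy=2.8,interpolation=cv2.INTER_CUBIC))
```

```text
[0.6252668  0.43312863 0.35579199] [ 0.11135976 -0.06879379]
-30 [(90, 288, 114), (91, 288, 115), (92, 288, 115), (93, 288, 115), (94, 288, 120), (95, 288, 115), (96, 288, 120), (97, 288, 120), (98, 288, 120), (99, 288, 120), (100, 288, 120), (101, 288, 122), (102, 288, 126), (103, 288, 128), (104, 288, 130), (105, 288, 135), (106, 288, 140), (107, 288, 143), (108, 288, 160), (109, 288, 163), (110, 288, 165), (111, 288, 8), (112, 288, 5), (113, 288, 6), (114, 288, 6), (115, 288, 8), (116, 288, 7), (117, 288, 8), (118, 288, 7), (119, 288, 6), (120, 288, 7), (121, 288, 7), (122, 288, 6), (123, 288, 6)]
-10 [(90, 65, 110), (91, 65, 111), (92, 65, 110), (93, 65, 110), (94, 65, 110), (95, 65, 111), (96, 66, 110), (97, 65, 111), (98, 64, 110), (99, 65, 110), (100, 65, 111), (101, 65, 111), (102, 65, 110), (103, 65, 111), (104, 65, 111), (105, 65, 111), (107, 76, 111), (108, 76, 148), (109, 106, 17), (110, 107, 20), (111, 107, 21), (112, 107, 22), (113, 107, 21), (114, 107, 21), (115, 107, 21), (116, 107, 22), (117, 107, 23), (118, 107, 23), (119, 106, 21), (120, 106, 18)]
10 [(90, 65, 111), (91, 65, 111), (92, 65, 111), (93, 65, 111), (94, 65, 111), (95, 65, 111), (96, 65, 111), (97, 65, 111), (98, 65, 111), (99, 64, 111), (100, 65, 111), (101, 65, 111), (102, 65, 111), (103, 65, 111), (104, 65, 111), (105, 65, 111), (107, 76, 112), (108, 76, 156), (110, 107, 20), (111, 107, 21), (112, 107, 21), (113, 107, 21), (114, 108, 21), (115, 107, 22), (116, 107, 23), (117, 107, 23), (118, 107, 23), (119, 107, 21), (120, 106, 16)]
```

View pics/w5.png

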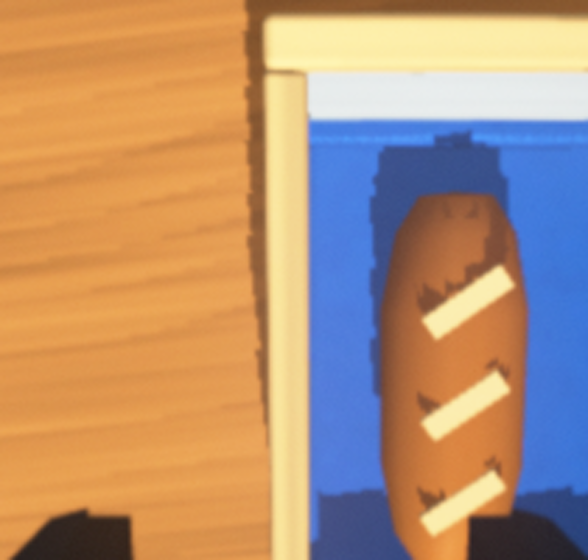

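The tray's end wall touches the stop rail with no gap (wall at 107–108 mm, rail from 109 mm, directly adjacent). The tray floor is at resting height and both rolls lie in place. The gripper is clear, so I'm handing in.

```bash
python3 -c "
from plant import finish_job
print(finish_job())"
```

```text
the job is handed in; nothing more can be done
None
```

The job is handed in: the roll lies in the tray's empty half, and the loaded tray rests in the stand's slot against the back stop with both rolls in their halves. The bowl, mug and jar were not touched, and it took about 17 s; the hand-in gave no verdict.

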